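# Feel the spray track's rollers, then send the bowl's board to the stop

### The arm

A 6-joint arm with a two-finger parallel gripper is mounted at the origin on a cart in front of the work surface, level with it; the furniture and walls round the work are solid. World frame = base frame: x ahead of the robot, y to its left, z up, the work surface at z = 0. Lengths are in mm, angles in rad, forces in N, time in s.
With the tool pointing down it reaches from about 400 to 925 mm from the base axis. Payload 12.5 kg.
Tool frame: the origin (TCP) lies midway between the tips of the shut fingers; the grasp point (between the pads) lies 19 mm behind it; z points along the fingers, y is the line along which they close (so a half turn about z gives the same grasp; the last joint's range is limited). The gripper opens to 95 mm and grips with 3 to 60 N. Pads are 20 mm wide; open, the fingers measure 119 mm over their backs; the gripper's body (75 mm by 180 mm) begins 59 mm behind the grasp point.
Start: joints at [1.112, 0.491, 1.559, -0, 1.092, -0.106], TCP at [215.938, 586.53, 214.661] pointing down, gripper open.
Joint ranges: [-3.1, 3.1], [-0.84, 2.19], [0.05, 2.79], [-1.13, 4.28], [0.06, 2.93], [-2.69, 2.69]. Speed limits (rad/s): [2.22, 2.22, 2.79, 3.14, 3.14, 3.14].

### API

Orientations are given as [roll, pitch, yaw] about the fixed x, y, z axes, in that order (R = Rz(yaw) Ry(pitch) Rx(roll)).
In Python, from cell import state, viewer, env, models gives the robot as it stands. The module is installed in compiled form; this text tells all that it offers.
- The arm moves only by the tool arm_command, never from a script. Its argument "rows" is a list of rows, each a list of 2 entries, a list of its own where there are three numbers: the shift along the tool's x, y, z normalised to -1 to 1, where 1 is 0.25 m, then the turn about the tool's z normalised to -1 to 1, where 1 is pi rad. A call has exactly 5 rows; each row shifts and turns the commanded pose from where the row before left it, along the tool's axes as they then stand; what a row does not reach is not made up. A row lasts 1/10 s, in which the tool goes at most 50 mm and 8.59 degrees, less where a joint would pass 70% of its speed; a pose out of reach is approached as far as the arm can. A call with a number of a shift or a turn outside -1 to 1 is refused whole. A call with a gripper value outside its range is refused whole. "claw" is the opening, from 0 (shut) to 1 (fully open), set as the call begins (left out, the last holds). The fingers move at their own pace and stop on an object; the grip force is fixed at half the most. Time passes only in rows, so rows that do not move let the fingers close, or fill a call up. It gives the time, the measured TCP pose, the force, the opening and the grip force at its end, in the units of the state.
- state(): the state, without advancing time (a new reading comes with each control period).
- viewer.read_camera(name): name is "side" or "top" or "wrist"; returns (picture, depth): 384x512x3 uint8, red, green, blue; 384x512 float32, mm along the optical axis (not along the pixel's ray), 0 where there is no reading.
- viewer.get_calibration(name): a dict with "camera_matrix" (3x3 intrinsics, pixels), "world_to_cam" (4x4, takes a point from world to camera coordinates). Camera axes: x right, y up, looking along -z (the intrinsics and any distortion apply to the point x, -y, -z); pixel columns grow to the right and rows downward; lengths in mm; the calibration is good to about 2 mm. A picture is of the moment at which its call begins: read the wrist's pose just before it. get_calibration takes no time and is no camera call; for the wrist camera it gives the pose at the moment of the call.
- env.job_done(): hands the job in; it is judged then, once.
Trained networks look in the newest picture that a camera, given by its name, has taken for a name from the list of things; names that differ only in an ending like _2 or _b are one class to them, and where a whole thing is asked for, a point or a joint stands for the part that bears it (a point fixed in the world has none). Each returns a list of dicts, best first, with "confidence" (0 to 1); they miss things now and then, are a little off and sometimes report something else, mostly with a low value. They report only what shows in the picture. A call takes as long as a camera call. They do not tell look-alikes from the thing itself.
- models.search_frame(camera, label): "position" ([x, y, z] in mm, in world coordinates, good to about 4 mm: the middle of the surface that is visible of it).
- models.mark_of(camera, label): "position" ([x, y, z] in mm, in world coordinates, good to about 4 mm: a listed point, or the origin of a listed thing).
The state is a dict: "t": time; "joints": joint angles; "qvel": joint speeds; "tau": joint torques, N m; "eef_pos": TCP position; "tcp_rot": TCP orientation; "ft_force": force on the tool from outside, world axes, zero at the start; "moment": the same for the moment, N m; "opening": opening from 0.0 (shut) to 1.0 (fully open); "grip_force": force on a finger pad.
Only numpy, scipy, OpenCV 4.12 (cv2) and the standard library are available. Lean on these libraries where they do the work, as an engineer would, in place of code of your own. Each camera call takes 0.05 s, during which the arm holds its last target. There are 200 camera calls.

### The job

Dried glaze makes these rollers stick, so before the bowl goes to its spraying place run your closed fingertips lightly along the tops of the six bare rollers between board and stop, in one direction from the one next to the board to the last one before the stop, so that each turns towards the stop under your touch while the board stays where it is. Then push the board from behind with the fingertips, along the rollers, until it rests against the stop. Do not lift the board or touch the bowl, which must stay standing in the middle of its board, and leave the other things alone.

Things in the scene. Friction and masses are not known exactly. Their poses are not given: they have to be found in the camera images.
- track: low roller track fixed to the table, 550 mm long, 200 wide. Origin on the table top, x along it towards the end stop, z up. Two aluminium side channels (inner faces 160 mm apart, tops 80 mm above the table) carry ten grey rollers lying across, 30 mm thick, 152 long, axes at x = -250 to +200 mm every 50 mm, tops 72 mm above the table. It begins at x = -300 mm, with no stop there
- stop_face (a point): point midway between the faces of the end stop's two rubber buffers, at x = +235 mm on the track, 81 mm above the table; the buffers, 18 mm across, sit 50 mm either side of it on a steel plate whose top is 96 mm above the table
- board: loose plywood ware board, 170 mm along the track, 152 mm across, 18 mm thick, 0.32 kg, lying on the rollers at the -x end of the track, between the side channels with 4 mm play each side. Origin in the middle of its underside, x towards the stop. Against the buffers its origin is at x = +150 mm in the track's frame
- board_rear (a point): middle of the board's rear edge face (the one away from the stop), at half its thickness
- bowl: loose red-clay bisque bowl, 110 mm across the rim, 53 mm high, standing in the middle of the board; origin at the centre of its foot
- jar: small screw-lid oxide jar, 54 mm across, 74 mm high, behind the track; origin under its centre; a bystander
- tile: L-shaped glaze test tile, 30x34 mm, 61 mm high, behind the track; origin under its centre; a bystander
- crest_1 (a point): middle of the top line of the first bare roller, next to the board, x = -50 mm on the track, 72 mm above the table. The axle is sprung: pressed with more than about 3 N the roller gives downward, 1.5 N per mm, 6 mm at most
- roller_1 (a joint): turn of the first bare roller, next to the board: 0 at the start, grows when its top moves towards the stop; it turns freely and stays where it is left
- crest_2 (a point): middle of the top line of the second bare roller, x = +0 mm on the track, 72 mm above the table. The axle is sprung: pressed with more than about 3 N the roller gives downward, 1.5 N per mm, 6 mm at most
- roller_2 (a joint): turn of the second bare roller: 0 at the start, grows when its top moves towards the stop; it turns freely and stays where it is left
- crest_3 (a point): middle of the top line of the third bare roller, x = +50 mm on the track, 72 mm above the table. The axle is sprung: pressed with more than about 3 N the roller gives downward, 1.5 N per mm, 6 mm at most
- roller_3 (a joint): turn of the third bare roller: 0 at the start, grows when its top moves towards the stop; it turns freely and stays where it is left
- crest_4 (a point): middle of the top line of the fourth bare roller, x = +100 mm on the track, 72 mm above the table. The axle is sprung: pressed with more than about 3 N the roller gives downward, 1.5 N per mm, 6 mm at most
- roller_4 (a joint): turn of the fourth bare roller: 0 at the start, grows when its top moves towards the stop; it turns freely and stays where it is left
- crest_5 (a point): middle of the top line of the fifth bare roller, x = +150 mm on the track, 72 mm above the table. The axle is sprung: pressed with more than about 3 N the roller gives downward, 1.5 N per mm, 6 mm at most
- roller_5 (a joint): turn of the fifth bare roller: 0 at the start, grows when its top moves towards the stop; it turns freely and stays where it is left
- crest_6 (a point): middle of the top line of the last roller before the stop, x = +200 mm on the track, 72 mm above the table. The axle is sprung: pressed with more than about 3 N the roller gives downward, 1.5 N per mm, 6 mm at most
- roller_6 (a joint): turn of the last roller before the stop: 0 at the start, grows when its top moves towards the stop; it turns freely and stays where it is left
There are look-alikes about, which are no part of the job. What is shaped like the bowl but pink is not meant.

How it is judged (in metres and radians):
On the way, in this order (a step that is already met when the one before it is completed fails the run):
1. the first bare roller, next to the board has turned 0.25 rad towards the stop, the board within 15 mm of its start (value of joint roller_1 above 0.25 rad and distance of board from where it was at the start of the episode below 0.015 m), for 0.1 s.
2. the second bare roller has turned 0.25 rad towards the stop, the board within 15 mm of its start (value of joint roller_2 above 0.25 rad and distance of board from where it was at the start of the episode below 0.015 m), for 0.1 s.
3. the third bare roller has turned 0.25 rad towards the stop, the board within 15 mm of its start (value of joint roller_3 above 0.25 rad and distance of board from where it was at the start of the episode below 0.015 m), for 0.1 s.
4. the fourth bare roller has turned 0.25 rad towards the stop, the board within 15 mm of its start (value of joint roller_4 above 0.25 rad and distance of board from where it was at the start of the episode below 0.015 m), for 0.1 s.
5. the fifth bare roller has turned 0.25 rad towards the stop, the board within 15 mm of its start (value of joint roller_5 above 0.25 rad and distance of board from where it was at the start of the episode below 0.015 m), for 0.1 s.
6. the last roller before the stop has turned 0.25 rad towards the stop, the board within 15 mm of its start (value of joint roller_6 above 0.25 rad and distance of board from where it was at the start of the episode below 0.015 m), for 0.1 s.
At the end, for the whole second after the job is handed in: the board lies flat on the rollers, at rest, its front within 5 mm of the stop's buffers; the bowl stands upright on it within 20 mm of its middle; all six rollers have turned at least 0.25 rad towards the stop (x of board in the frame of track above 0.145 m and height (world z) of board between 0.067 and 0.075 m and angle between board's own z axis and vertical below 0.03 rad and linear speed of board below 0.01 m/s and horizontal distance between bowl and board below 0.02 m and angle between bowl's own z axis and vertical below 0.06 rad and value of joint each of roller_1, roller_2, roller_3, roller_4, roller_5, roller_6 above 0.25 rad); the robot touches nothing.
It fails at once if the fingers press on the track or its rollers with more than 25 N (contact force between the fingers and track above 25 N).
It fails at once if the board is lifted (more than 10 mm) or tipped (height (world z) of board above 0.082 m or angle between board's own z axis and vertical above 0.1 rad).
It fails at once if the robot touches the bowl (contact force between any of the arm, the fingers and bowl above 0.5 N).
It fails at once if the bowl slides more than 20 mm from the middle of the board or is lifted off it (horizontal distance between bowl and board above 0.02 m or height (world z) of bowl above 0.1 m).
It fails at once if a bystander (oxide jar, test tile) is moved more than 15 mm (distance of any of jar, tile from where it was at the start of the episode above 0.015 m).
It also fails if it takes over 64 s, if anything falls off the work surface, if the arm or the gripper's body presses on something with over 40 N, if the wrist force passes 120 N, or if a joint passes its speed limit or range.

## Working session

There is one attempt and no reset: what is moved stays moved. The work goes in short steps, Python scripts to look and compute and a tool call to move; the robot and the scene stay as the last step left them, time stands still between calls to the robot, and variables do not carry over. Pictures are saved under pics/ and viewed, at most 10 in all, crops included, and the job is handed in when it is done.

Besides the shell and the picture viewer there is one more tool, called after "Request:" as a command line: name --argument value ..., lists and objects as JSON in quotes. arm_command: Moves the arm, as the interface text tells. Scaled input: -1 to 1 covers 0.25 m each way for a shift and pi rad each way for a turn. Its arguments: {"type":"object","properties":{"rows":{"type":"array","items":{"type":"array"}},"claw":{"type":"number"}},"required":["rows"]}

```bash
mkdir -p pics
python3 - <<'E'
from cell import state,viewer,models
import cv2,numpy as np
s=state();print({k:np.round(s[k],3).tolist() for k in s})
ims=[]
for c in("top","side"):
    im,d=viewer.read_camera(c);np.savez(f'pics/{c}.npz',im=im,d=d);cv2.imwrite(f'pics/{c}1.png',im[:,:,::-1])
    for l in("track","stop_face","board","board_rear","bowl","jar","tile","crest_1","crest_6"):
        print(c,l,[(np.round(r["position"]).tolist(),round(r["confidence"],2)) for r in models.mark_of(c,l)][:6])
print(state()['t'])
E
```

```text
{'t': 0.0, 'joints': [1.112, 0.492, 1.559, -0.0, 1.092, -0.106], 'qvel': [0.001, -0.002, -0.001, -0.001, 0.0, -0.0], 'tau': [0.0, -61.267, -25.819, 0.069, 0.048, -0.0], 'eef_pos': [215.829, 586.285, 214.05], 'tcp_rot': [-3.14, -0.0, 2.789], 'ft_force': [0.342, -0.846, -0.06], 'moment': [0.025, -0.033, -0.02], 'grip_force': 0.0, 'opening': 0.998}
top track [([489.0, -15.0, 0.0], 0.7)]
top stop_face [([429.0, 217.0, 80.0], 0.7)]
top board [([536.0, -175.0, 77.0], 0.62)]
top board_rear [([560.0, -258.0, 83.0], 0.78), ([741.0, -183.0, -1.0], 0.3)]
top bowl [([528.0, -180.0, 83.0], 0.85), ([634.0, 255.0, 1.0], 0.76), ([332.0, -282.0, 4.0], 0.58)]
top jar [([756.0, -40.0, 2.0], 0.87)]
top tile [([740.0, -180.0, 2.0], 0.51)]
top crest_1 [([502.0, -65.0, 68.0], 0.9), ([461.0, 82.0, 72.0], 0.89), ([490.0, -13.0, 68.0], 0.85), ([476.0, 37.0, 75.0], 0.71), ([450.0, 129.0, 71.0], 0.68), ([438.0, 180.0, 76.0], 0.66)]
top crest_6 [([502.0, -65.0, 68.0], 0.9), ([461.0, 82.0, 72.0], 0.89), ([490.0, -13.0, 68.0], 0.85), ([476.0, 37.0, 75.0], 0.71), ([450.0, 129.0, 71.0], 0.68), ([438.0, 180.0, 76.0], 0.66)]
side track [([487.0, -14.0, -2.0], 0.84)]
side stop_face [([425.0, 213.0, 80.0], 0.82)]
side board [([541.0, -174.0, 73.0], 0.64), ([450.0, 129.0, 69.0], 0.25)]
side board_rear [([560.0, -262.0, 77.0], 0.64)]
side bowl [([339.0, -285.0, 2.0], 0.98), ([635.0, 255.0, -2.0], 0.87), ([531.0, -176.0, 87.0], 0.82)]
side jar [([749.0, -39.0, -2.0], 0.71)]
side tile [([744.0, -186.0, 4.0], 0.68), ([490.0, -13.0, 75.0], 0.17)]
side crest_1 [([487.0, -15.0, 76.0], 0.98), ([466.0, 84.0, 71.0], 0.9), ([449.0, 133.0, 68.0], 0.8), ([504.0, -61.0, 74.0], 0.78), ([433.0, 178.0, 70.0], 0.71), ([473.0, 32.0, 67.0], 0.64)]
side crest_6 [([487.0, -15.0, 76.0], 0.98), ([466.0, 84.0, 71.0], 0.9), ([449.0, 133.0, 68.0], 0.8), ([504.0, -61.0, 74.0], 0.78), ([433.0, 178.0, 70.0], 0.71), ([473.0, 32.0, 67.0], 0.64)]
1.0
```

View pics/top1.png

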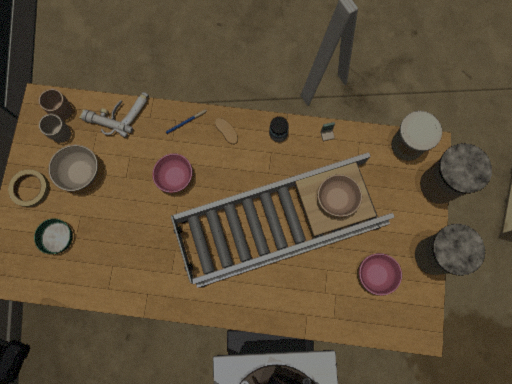

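View pics/side1.png

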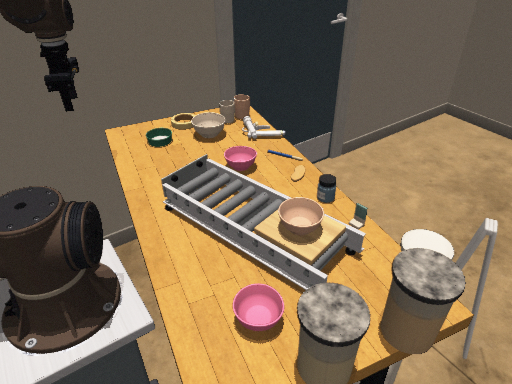

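The real bowl is the red-clay one on the board at (340,196). The look-alikes are the pink bowls at (173,174) and (380,274), with a grey basin at (74,168). The jar is at (279,128) and the tile at (328,131). The stop plate is at the left end of the track, around (182,247). Next I'll fit the track frame and check one crop.

```bash
cat > h.py <<'E'
import numpy as np
P=np.array([[502,-65],[490,-13],[476,37],[461,82],[450,129],[438,180],[504,-61],[487,-15],[473,32],[466,84],[449,133],[433,178]],float)
X=np.tile(np.arange(-50,201,50.),2)
z=P@[1,1j]; c=X-X.mean(); d=(c*(z-z.mean())).sum(); YAW=np.angle(d); O=z.mean()-X.mean()*np.exp(1j*YAW)
def tr(p): # world xy -> track xy
    w=((p[...,0]+1j*p[...,1])-O)*np.exp(-1j*YAW); return np.stack([w.real,w.imag],-1)
def wd(x,y=0):
    w=O+(x+1j*y)*np.exp(1j*YAW); return np.array([w.real,w.imag])
def go(x,y,z,s):
    "shift (tool axes, scaled) and turn (scaled) still to go, tool x = track x"
    p=tr(np.array(s['eef_pos'][:2])); dy=s['tcp_rot'][2]-YAW
    return np.round(p,1),round(s['eef_pos'][2],1),'left mm tool xyz',np.round([x-p[0],-(y-p[1]),s['eef_pos'][2]-z],1),'turn',round(dy/np.pi,4)
E
python3 - <<'E'
from h import *
import cv2
from cell import viewer,state
print(O,YAW,np.degrees(YAW)); print(np.round(tr(P)-np.c_[X,0*X],1).tolist())
for c in("top","side"):
    f=np.load(f'pics/{c}.npz');d=f['d'];k=viewer.get_calibration(c);K=k['camera_matrix'];T=np.linalg.inv(k['world_to_cam'])
    v,u=np.mgrid[:384,:512]
    pc=np.stack([(u-K[0,2])/K[0,0]*d,-(v-K[1,2])/K[1,1]*d,-d,np.ones_like(d)],-1)@T.T
    t=tr(pc);zz=pc[...,2];x,y=t[...,0],t[...,1]
    m=(d>0)&(abs(y)<70)&(x>-330)&(x<-60)&(zz>84)&(zz<96)
    print(c,'board x',np.percentile(x[m],[.5,2,98,99.5]).round(1),'y',np.percentile(y[m],[1,99]).round(1),'z',np.median(zz[m]).round(1))
    m=(d>0)&(abs(y)<50)&(zz>125)&(zz<150)&(x<-50)&(x>-330);print(' bowl x',x[m].min().round(1),x[m].max().round(1),'top',np.percentile(zz[m],98).round(1))
    for r in X[:6]:
        m=(d>0)&(abs(y)<60)&(abs(x-r)<3);print(' r',r,np.median(zz[m]).round(1),end='')
    for a in(1,-1):
        m=(d>0)&(a*y>70)&(a*y<110)&(abs(x)<200)&(zz>77)&(zz<84);print('\n ch',np.percentile(y[m],[2,50,98]).round(1),np.polyfit(x[m],y[m],1).round(4),np.median(zz[m]).round(1),end='')
    m=(d>0)&(abs(y)<75)&(zz>90)&(zz<100)&(x>210)&(x<270);print('\n stop plate x',np.percentile(x[m],[2,50,98]).round(1) if m.any() else None)
s=state();k=viewer.get_calibration('wrist');C=np.linalg.inv(k['world_to_cam'])[:3,3]
from scipy.spatial.transform import Rotation as R
print('wristcam in tool',R.from_euler('xyz',s['tcp_rot']).inv().apply(C-np.array(s['eef_pos'])).round(1))
print(go(-57,0,160,s))
im=cv2.imread('pics/side1.png')[150:300,150:370];cv2.imwrite('pics/crop.png',cv2.resize(im,None,fx=3,fy=3,interpolation=cv2.INTER_CUBIC))
E
```

```text
(488.9616330161905-13.901057313824587j) 1.8390458764102353 105.36956704924408
[[-2.7, 1.0], [0.6, -1.2], [2.5, -1.0], [-0.1, 1.5], [-1.9, -0.3], [0.5, -2.3], [0.6, -2.0], [-0.5, 2.2], [-1.5, 3.2], [0.5, -3.8], [2.2, -0.4], [-0.1, 3.1]]
top board x [-254.9 -253.3  -87.5  -86.1] y [-69.   69.2] z 89.3
 bowl x -226.6 -117.5 top 145.3
 r -50.0 70.7 r 0.0 71.0 r 50.0 70.9 r 100.0 71.0 r 150.0 71.0 r 200.0 70.3
 ch [80.  86.6 93.1] [5.50000e-03 8.64754e+01] 79.8
 ch [-92.5 -85.8 -79.2] [ 2.5000e-03 -8.5793e+01] 79.7
 stop plate x [237.9 245.3 248.5]
side board x [-256.7 -255.8  -91.3  -87.8] y [-67.6  69.3] z 89.2
 bowl x -227.9 -119.0 top 142.8
 r -50.0 71.0 r 0.0 70.2 r 50.0 71.2 r 100.0 70.9 r 150.0 71.1 r 200.0 70.0
 ch [71.8 85.4 92.4] [1.46000e-02 8.51836e+01] 79.4
 ch [-93.7 -86.4 -79. ] [ 9.80000e-03 -8.66516e+01] 79.0
 stop plate x [239.4 243.3 248.7]
wristcam in tool [  76.9    0.9 -169.9]
(array([651.3, 104.1]), np.float64(214.7), 'left mm tool xyz', array([-708.3,  104.1,   54.7]), 'turn', np.float64(0.3023))
```

View pics/crop.png

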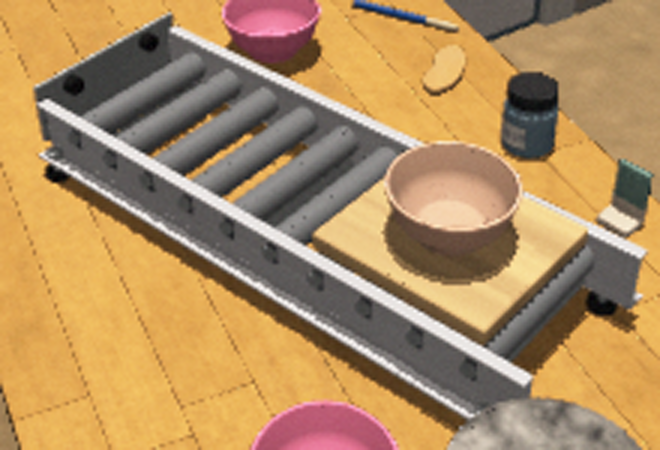

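The crop shows the red-clay bowl centred on the board at about (455,195). The six bare rollers are in front of it, and the buffers are at (75,85) and (148,42). The fit agrees with the stated sizes. Now I'll turn the tool, shut the fingers and approach.

Request:
arm_command --claw 0 --rows '[[[0,0,0],0.045],[[0,0,0],0.045],[[0,0,0],0.045],[[0,0,0],0.045],[[0,0,0],0.045]]'

```text
t: 1.5
eef_pos: [215.9, 586.6, 214.6]
tcp_rot: [3.142, -0.0, 2.076]
ft_force: [0.3, -1.7, -0.5]
opening: 0.636
grip_force: 0.0
```

Request:
arm_command --rows '[[[0,0,0],0.045],[[0,0,0],0.03],[[-0.1,0.04,0],0],[[-0.15,0.05,0],0],[[-0.15,0.05,0],0]]'

```text
t: 2.0
eef_pos: [277.1, 498.9, 214.5]
tcp_rot: [3.142, 0.0, 1.847]
ft_force: [1.1, -0.8, -0.1]
opening: 0.217
grip_force: 0.0
```

Request:
arm_command --rows '[[[-0.15,0.05,0],0],[[-0.15,0.05,0],0],[[-0.15,0.05,0],0],[[-0.15,0.05,0],0],[[-0.15,0.05,0],0]]'

```text
t: 2.5
eef_pos: [388.7, 335.1, 214.8]
tcp_rot: [3.141, -0.0, 1.846]
ft_force: [1.1, 0.5, 0.4]
opening: 0.007
grip_force: 0.0
```

```bash
python3 -c "
from h import *
from cell import state
s=state();print(s['t'],go(-58,0,100,s),s['opening'],s['ft_force'])"
```

```text
2.5 (array([363.1,   4.2]), np.float64(214.8), 'left mm tool xyz', array([-421.1,    4.2,  114.8]), 'turn', np.float64(0.0024)) 0.006580513740422938 [1.13504951 0.54501352 0.37644935]
```

Request:
arm_command --rows '[[[-0.168,0.002,0],0],[[-0.168,0.002,0],0],[[-0.168,0.002,0],0],[[-0.168,0.002,0],0],[[-0.168,0.002,0],0]]'

```text
t: 3.0
eef_pos: [447.8, 133.4, 214.9]
tcp_rot: [3.141, -0.0, 1.846]
ft_force: [1.0, -0.0, -0.4]
opening: 0.006
grip_force: 0.0
```

Request:
arm_command --rows '[[[-0.168,0.002,0],0],[[-0.168,0.002,0],0],[[-0.168,0.002,0],0],[[-0.168,0.002,0],0],[[-0.168,0.002,0],0]]'

```text
t: 3.5
eef_pos: [507.3, -68.2, 214.8]
tcp_rot: [3.141, 0.0, 1.846]
ft_force: [1.1, 0.2, 0.1]
opening: 0.005
grip_force: 0.0
```

```bash
python3 -c "
from h import *
from cell import state
s=state();print(s['t'],go(-58,0,80,s),s['opening'],s['ft_force'])"
```

```text
3.5 (array([-57.2,  -3.3]), np.float64(214.8), 'left mm tool xyz', array([ -0.8,  -3.3, 134.8]), 'turn', np.float64(0.0023)) 0.004665333387836046 [1.13045589 0.19296064 0.12245051]
```

Request:
arm_command --rows '[[[0,-0.013,0.12],0],[[0,0,0.16],0],[[0,0,0.14],0],[[0,0,0.08],0],[[0,0,0.032],0]]'

```text
t: 4.0
eef_pos: [503.2, -67.2, 79.9]
tcp_rot: [-3.139, -0.001, 1.846]
ft_force: [0.6, -0.1, 0.8]
opening: 0.004
grip_force: 0.0
```

```bash
python3 -c "
from h import *
from cell import state,viewer
import cv2
s=state();print(s['t'],go(-58,0,73,s),s['ft_force'])
im,d=viewer.read_camera('side');cv2.imwrite('pics/s2.png',cv2.resize(im[120:300,120:400,::-1],None,fx=2.5,fy=2.5))"
```

```text
4.0 (array([-55.1,   0.3]), np.float64(79.9), 'left mm tool xyz', array([-2.9,  0.3,  6.9]), 'turn', np.float64(0.0023)) [ 0.64830536 -0.12399499  0.79195631]
```

View pics/s2.png

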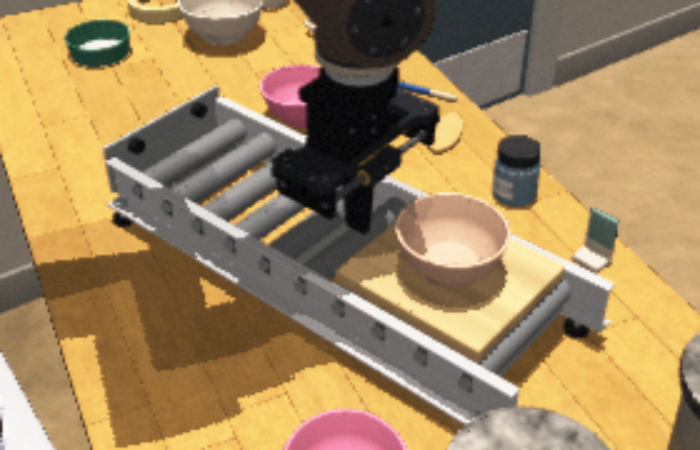

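The shut fingertips (358,225 in the crop) are above roller 1 and clear of the bowl and board. Touching down.

Request:
arm_command --rows '[[[-0.01,0,0.012],0],[[0,0,0.008],0],[[0,0,0.004],0],[[0,0,0.004],0],[[0,0,0.004],0]]'

```text
t: 4.55
eef_pos: [504.8, -69.7, 74.0]
tcp_rot: [3.141, 0.0, 1.846]
ft_force: [0.7, 0.2, -0.2]
opening: 0.006
grip_force: 0.0
```

Request:
arm_command --rows '[[[0,0,0.004],0],[[0,0,0],0],[[0,0,0],0],[[0,0,0],0],[[0,0,0],0]]'

```text
t: 5.05
eef_pos: [504.6, -69.7, 72.6]
tcp_rot: [3.141, -0.0, 1.846]
ft_force: [0.4, -0.1, -0.2]
opening: 0.006
grip_force: 0.0
```

Request:
arm_command --rows '[[[0,0,0.004],0],[[0,0,0],0],[[0,0,0.004],0],[[0,0,0],0],[[0,0,0],0]]'

```text
t: 5.55
eef_pos: [504.7, -69.7, 70.8]
tcp_rot: [3.141, 0.0, 1.846]
ft_force: [-0.8, 0.6, 5.2]
opening: 0.002
grip_force: 2.5
```

Request:
arm_command --rows '[[[0.016,0,0],0],[[0.016,0,0],0],[[0.016,0,0],0],[[0.016,0,0],0],[[0.016,0,0],0]]'

```text
t: 6.05
eef_pos: [499.2, -50.2, 70.7]
tcp_rot: [3.141, 0.0, 1.846]
ft_force: [-0.2, 0.6, 4.0]
opening: 0.002
grip_force: 2.3
```

```bash
python3 -c "
from h import *
from cell import state,viewer,models
s=state();print(go(-58,0,71,s),s['ft_force'])
viewer.read_camera('top')
print([(tr(np.array(r['position'])).round(),r['confidence']) for l in('board','board_rear') for r in models.mark_of('top',l)])"
```

```text
(array([-37.7,  -0.3]), np.float64(70.7), 'left mm tool xyz', array([-20.3,  -0.3,  -0.3]), 'turn', np.float64(0.0023)) [-0.18511642  0.56365261  4.02340206]
[(array([-256.,   -1.]), 0.69)]
```

Request:
arm_command --rows '[[[0.024,0,0],0],[[0.024,0,0],0],[[0.024,0,0],0],[[0.024,0,0],0],[[0.024,0,0],0]]'

```text
t: 6.7
eef_pos: [490.7, -21.1, 70.7]
tcp_rot: [-3.141, -0.0, 1.847]
ft_force: [-1.6, -0.7, 4.5]
opening: 0.003
grip_force: 2.5
```

Request:
arm_command --rows '[[[0.024,0,0],0],[[0.024,0,0],0],[[0.024,0,0],0],[[0.024,0,0],0],[[0.024,0,0],0]]'

```text
t: 7.2
eef_pos: [482.7, 7.8, 70.5]
tcp_rot: [3.142, -0.0, 1.846]
ft_force: [0.1, -0.1, 0.2]
opening: 0.004
grip_force: 0.0
```

Request:
arm_command --rows '[[[0.024,0,0],0],[[0.024,0,0],0],[[0.024,0,0],0],[[0.024,0,0],0],[[0.024,0,0],0]]'

```text
t: 7.7
eef_pos: [474.6, 36.7, 70.8]
tcp_rot: [3.141, 0.0, 1.846]
ft_force: [0.1, -1.0, 5.4]
opening: 0.009
grip_force: 2.5
```

Request:
arm_command --rows '[[[0.024,0,0],0],[[0.024,0,0],0],[[0.024,0,0],0],[[0.024,0,0],0],[[0.024,0,0],0]]'

```text
t: 8.2
eef_pos: [466.2, 65.5, 70.5]
tcp_rot: [-3.141, -0.0, 1.846]
ft_force: [0.1, -0.8, 2.6]
opening: 0.004
grip_force: 1.9
```

```bash
python3 -c "
from h import *
from cell import state
s=state();print(go(210,0,71,s),s['ft_force'])"
```

```text
(array([82.6,  0.9]), np.float64(70.5), 'left mm tool xyz', array([127.4,   0.9,  -0.5]), 'turn', np.float64(0.0023)) [ 0.10522198 -0.83664675  2.57479694]
```

Request:
arm_command --rows '[[[0.024,0,0],0],[[0.024,0,0],0],[[0.024,0,0],0],[[0.024,0,0],0],[[0.024,0,0],0]]'

```text
t: 8.7
eef_pos: [458.2, 94.4, 70.7]
tcp_rot: [3.141, -0.0, 1.846]
ft_force: [-1.0, -0.3, 4.7]
opening: 0.005
grip_force: 2.3
```

Request:
arm_command --rows '[[[0.024,0,0],0],[[0.024,0,0],0],[[0.024,0,0],0],[[0.024,0,0],0],[[0.024,0,0],0]]'

```text
t: 9.2
eef_pos: [450.1, 123.2, 70.7]
tcp_rot: [3.141, -0.0, 1.846]
ft_force: [0.0, -0.6, 5.4]
opening: 0.005
grip_force: 2.5
```

Request:
arm_command --rows '[[[0.024,0,0],0],[[0.024,0,0],0],[[0.024,0,0],0],[[0.024,0,0],0],[[0.024,0,0],0]]'

```text
t: 9.7
eef_pos: [441.8, 152.1, 70.5]
tcp_rot: [-3.141, -0.0, 1.846]
ft_force: [-0.2, -0.0, 0.2]
opening: 0.004
grip_force: 0.0
```

Request:
arm_command --rows '[[[0.024,0,0],0],[[0.024,0,0],0],[[0.024,0,0],0],[[0.024,0,0],0],[[0,0,0],0]]'

```text
t: 10.2
eef_pos: [435.3, 175.4, 70.7]
tcp_rot: [3.141, -0.0, 1.847]
ft_force: [-1.2, -0.3, 5.4]
opening: 0.004
grip_force: 2.5
```

```bash
python3 -c "
from h import *
from cell import state
s=state();print(go(210,0,71,s),s['ft_force'])"
```

```text
(array([196.7,   1.6]), np.float64(70.7), 'left mm tool xyz', array([13.3,  1.6, -0.3]), 'turn', np.float64(0.0025)) [-1.22224292 -0.3243323   5.39717483]
```

Request:
arm_command --rows '[[[0.02,0,0],0],[[0.02,0,0],0],[[0,0,-0.04],0],[[0,0,-0.16],0],[[0,0,-0.18],0]]'

```text
t: 10.7
eef_pos: [432.1, 184.0, 166.4]
tcp_rot: [-3.139, -0.0, 1.846]
ft_force: [-0.2, -0.2, -0.1]
opening: 0.006
grip_force: 0.0
```

Request:
arm_command --rows '[[[0,0,-0.16],0],[[-0.08,0,-0.08],0],[[-0.16,0,0],0],[[-0.16,0,0],0],[[-0.16,0,0],0]]'

```text
t: 11.2
eef_pos: [470.9, 48.1, 226.4]
tcp_rot: [3.141, 0.0, 1.847]
ft_force: [1.1, 0.8, -0.1]
opening: 0.002
grip_force: 0.0
```

Request:
arm_command --rows '[[[-0.16,0,0],0],[[-0.16,0,0],0],[[-0.16,0,0],0],[[-0.16,0,0],0],[[-0.16,0,0],0]]'

```text
t: 11.7
eef_pos: [525.2, -144.8, 226.1]
tcp_rot: [3.141, -0.0, 1.846]
ft_force: [-0.3, 0.5, 0.4]
opening: 0.007
grip_force: 0.0
```

Request:
arm_command --rows '[[[-0.16,0,0],0],[[-0.16,0,0],0],[[-0.16,0,0],0],[[-0.12,0,0],0],[[0,0,0],0]]'

```text
t: 12.2
eef_pos: [566.1, -290.6, 225.4]
tcp_rot: [-3.142, 0.0, 1.843]
ft_force: [-0.3, 1.6, -0.4]
opening: 0.002
grip_force: 0.0
```

```bash
python3 -c "
from h import *
from cell import state,viewer,models
s=state();print(s['t'],go(-285,0,77,s),s['ft_force'])
for c in('top','side'):
  viewer.read_camera(c)
  print(c,[(tr(np.array(r['position'])).round(1),round(r['confidence'],2)) for l in('board','board_rear','bowl') for r in models.mark_of(c,l)])"
```

```text
12.2 (array([-287.3,   -1. ]), np.float64(225.4), 'left mm tool xyz', array([  2.3,  -1. , 148.4]), 'turn', np.float64(0.0014)) [-0.32766181  1.55465709 -0.44531135]
top [(array([-165.8,   -2. ]), 0.67), (array([235.2,   2.4]), 0.47), (array([-254.5,   -1.3]), 0.9), (array([-172.5,    1.9]), 0.97), (array([ 221.8, -211.4]), 0.75)]
side [(array([-168.5,   -4.9]), 0.89), (array([-170.4,    3.1]), 0.27), (array([232.3,   1.5]), 0.22), (array([-257.2,   -1.3]), 0.79), (array([-167.7,    0.8]), 0.87), (array([-219.5,  218.4]), 0.85), (array([ 220.6, -212.4]), 0.73)]
```

The board and bowl haven't moved. Descending behind the board.

Request:
arm_command --rows '[[[0,0,0.12],0],[[0,0,0.16],0],[[0,0,0.16],0],[[0,0,0.11],0],[[0,0,0.04],0]]'

```text
t: 13.1
eef_pos: [565.2, -286.1, 75.6]
tcp_rot: [-3.139, -0.003, 1.847]
ft_force: [-0.1, -0.5, -0.8]
opening: 0.003
grip_force: 0.0
```

```bash
python3 -c "
from h import *
from cell import state,viewer
import cv2
im,d=viewer.read_camera('side');cv2.imwrite('pics/s3.png',cv2.resize(im[120:340,120:400,::-1],None,fx=2.5,fy=2.5))
s=state();print(s['t'],go(-265,0,77,s),s['ft_force'])"
```

```text
13.15 (array([-282.8,   -1.4]), np.float64(75.6), 'left mm tool xyz', array([17.8, -1.4, -1.4]), 'turn', np.float64(0.0025)) [ 0.15003656  0.4341496  -0.2816094 ]
```

View pics/s3.png

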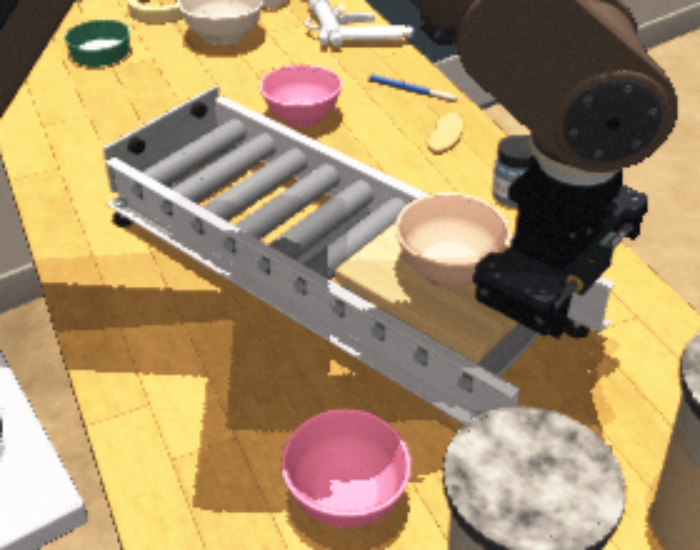

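The gripper sits behind the bowl, whose rim ends at about (508,245), with a gap in between. I'll raise 2 mm and approach slowly.

Request:
arm_command --rows '[[[0.008,-0.005,-0.008],0],[[0.012,0,0],0],[[0.012,0,0],0],[[0.008,0,0],0],[[0.008,0,0],0]]'

```text
t: 13.65
eef_pos: [561.8, -275.8, 80.8]
tcp_rot: [3.141, 0.001, 1.846]
ft_force: [0.1, -0.4, 0.5]
opening: 0.007
grip_force: 0.0
```

Request:
arm_command --rows '[[[0.008,0,0],0],[[0.008,0,0],0],[[0.008,0,0],0],[[0.008,0,0],0],[[0.008,0,0],0]]'

```text
t: 14.15
eef_pos: [558.9, -266.2, 80.1]
tcp_rot: [3.142, -0.0, 1.846]
ft_force: [0.5, -1.0, -0.2]
opening: 0.003
grip_force: 0.2
```

```bash
python3 -c "
from h import *
from cell import state,viewer,models
s=state();print(s['t'],go(55,0,77,s),s['ft_force'])
viewer.read_camera('top')
print([(tr(np.array(r['position'])).round(1),round(r['confidence'],2)) for l in('board','bowl') for r in models.mark_of('top',l)])"
```

```text
14.15 (array([-261.8,   -0.5]), np.float64(80.1), 'left mm tool xyz', array([316.8,  -0.5,   3.1]), 'turn', np.float64(0.0023)) [ 0.4954308  -0.98289605 -0.22662377]
[(array([199. ,  -0.5]), 0.16), (array([ 218.9, -210.8]), 0.89), (array([-165.8,    1.9]), 0.76)]
```

Request:
arm_command --rows '[[[0.01,0,0.004],0],[[0.012,0,0.004],0],[[0.014,0,0],0],[[0.016,0,0],0],[[0.018,0,0],0]]'

```text
t: 14.8
eef_pos: [554.0, -249.1, 78.1]
tcp_rot: [-3.142, -0.0, 1.846]
ft_force: [0.4, -0.0, -0.1]
opening: 0.005
grip_force: 0.2
```

```bash
python3 -c "
from h import *
from cell import state,viewer,models
s=state();print(s['t'],go(55,0,77,s),s['ft_force'],s['grip_force'])
viewer.read_camera('top')
print([(l,tr(np.array(r['position'])).round(1),round(r['confidence'],2)) for l in('board','board_rear','bowl') for r in models.mark_of('top',l)])"
```

```text
14.8 (array([-244. ,   -0.4]), np.float64(78.1), 'left mm tool xyz', array([299. ,  -0.4,   1.1]), 'turn', np.float64(0.0023)) [ 0.38815482 -0.01903504 -0.13467006] 0.22650932427495718
[('board', array([200.1,  -1.1]), 0.59), ('bowl', array([ 219. , -211.3]), 0.76), ('bowl', array([-148.4,    2.1]), 0.68)]
```

Request:
arm_command --rows '[[[0.012,0,0],0],[[0.016,0,0],0],[[0.02,0,0],0],[[0.024,0,0],0],[[0.024,0,0],0]]'

```text
t: 15.5
eef_pos: [547.5, -225.8, 78.1]
tcp_rot: [3.141, -0.0, 1.846]
ft_force: [0.0, -0.6, -0.6]
opening: 0.008
grip_force: 0.3
```

Request:
arm_command --rows '[[[0.024,0,0],0],[[0.024,0,0],0],[[0.024,0,0],0],[[0.024,0,0],0],[[0.024,0,0],0]]'

```text
t: 16.0
eef_pos: [539.3, -197.0, 78.1]
tcp_rot: [3.141, -0.0, 1.846]
ft_force: [0.7, -0.5, -1.3]
opening: 0.008
grip_force: 0.3
```

Request:
arm_command --rows '[[[0.024,0,0],0],[[0.024,0,0],0],[[0.024,0,0],0],[[0.024,0,0],0],[[0.024,0,0],0]]'

```text
t: 16.5
eef_pos: [531.1, -168.2, 78.1]
tcp_rot: [3.142, -0.0, 1.846]
ft_force: [-0.0, -1.0, 0.2]
opening: 0.006
grip_force: 0.3
```

Request:
arm_command --rows '[[[0.024,0,0],0],[[0.024,0,0],0],[[0.024,0,0],0],[[0.024,0,0],0],[[0.024,0,0],0]]'

```text
t: 17.0
eef_pos: [523.0, -139.3, 78.1]
tcp_rot: [3.142, -0.0, 1.846]
ft_force: [0.1, -0.5, -0.4]
opening: 0.009
grip_force: 0.3
```

```bash
python3 -c "
from h import *
from cell import state,viewer,models
s=state();print(s['t'],go(55,0,77,s),s['ft_force'],s['grip_force'])
viewer.read_camera('side')
print([(l,tr(np.array(r['position'])).round(1),round(r['confidence'],2)) for l in('board','board_rear','bowl') for r in models.mark_of('side',l)])"
```

```text
17.0 (array([-129.9,    0.4]), np.float64(78.1), 'left mm tool xyz', array([184.9,   0.4,   1.1]), 'turn', np.float64(0.0023)) [ 0.09159912 -0.51336699 -0.35099074] 0.3480225778184831
[('board', array([-34.,  -4.]), 0.94), ('board', array([147.7,   0.2]), 0.63), ('board_rear', array([-122.3,   -1. ]), 0.8), ('bowl', array([-32. ,   4.4]), 0.98), ('bowl', array([ 218.7, -210.1]), 0.77), ('bowl', array([-220.5,  219. ]), 0.65), ('bowl', array([-34. ,  -4.4]), 0.39)]
```

Request:
arm_command --rows '[[[0.012,0,0],0],[[0.016,0,0],0],[[0.02,0,0],0],[[0.024,0,0],0],[[0.024,0,0],0]]'

```text
t: 17.7
eef_pos: [516.4, -116.2, 78.1]
tcp_rot: [3.142, -0.0, 1.846]
ft_force: [1.0, -0.3, -0.1]
opening: 0.008
grip_force: 0.3
```

Request:
arm_command --rows '[[[0.024,0,0],0],[[0.024,0,0],0],[[0.024,0,0],0],[[0.024,0,0],0],[[0.024,0,0],0]]'

```text
t: 18.2
eef_pos: [508.3, -87.3, 78.1]
tcp_rot: [3.141, 0.0, 1.846]
ft_force: [0.1, -1.0, 0.3]
opening: 0.003
grip_force: 0.4
```

Request:
arm_command --rows '[[[0.024,0,0],0],[[0.024,0,0],0],[[0.024,0,0],0],[[0.024,0,0],0],[[0.024,0,0],0]]'

```text
t: 18.7
eef_pos: [500.1, -58.5, 78.1]
tcp_rot: [3.142, -0.0, 1.846]
ft_force: [1.8, -1.0, 0.2]
opening: 0.006
grip_force: 0.3
```

Request:
arm_command --rows '[[[0.024,0,0],0],[[0.024,0,0],0],[[0.024,0,0],0],[[0.024,0,0],0],[[0.024,0,0],0]]'

```text
t: 19.2
eef_pos: [492.0, -29.6, 78.1]
tcp_rot: [3.141, -0.0, 1.846]
ft_force: [0.3, -0.5, 0.4]
opening: 0.005
grip_force: 0.4
```

Request:
arm_command --rows '[[[0.024,0,0],0],[[0.022,0,0],0],[[0.02,0,0],0],[[0.018,0,0],0],[[0.016,0,0],0]]'

```text
t: 19.7
eef_pos: [485.2, -5.7, 78.1]
tcp_rot: [-3.142, -0.0, 1.846]
ft_force: [-0.5, 0.3, 0.5]
opening: 0.005
grip_force: 0.2
```

```bash
python3 -c "
from h import *
from cell import state,viewer,models
s=state();print(s['t'],go(55,0,77,s),s['ft_force'],s['grip_force'])
viewer.read_camera('side')
print([(l,tr(np.array(r['position'])).round(1),round(r['confidence'],2)) for l in('board','board_rear','bowl') for r in models.mark_of('side',l)])"
```

```text
19.7 (array([8.9, 1.5]), np.float64(78.1), 'left mm tool xyz', array([46.1,  1.5,  1.1]), 'turn', np.float64(0.0023)) [-0.46632854  0.29933609  0.48044032] 0.21421346697025
[('board', array([105.8,  -3.7]), 0.93), ('board_rear', array([18. ,  0.6]), 0.56), ('bowl', array([107.6,   3.7]), 0.57)]
```

Request:
arm_command --rows '[[[0.014,0,0],0],[[0.016,0,0],0],[[0.016,0,0],0],[[0.016,0,0],0],[[0.016,0,0],0]]'

```text
t: 20.4
eef_pos: [479.9, 13.1, 78.1]
tcp_rot: [3.142, -0.0, 1.846]
ft_force: [-0.5, 0.2, 0.3]
opening: 0.005
grip_force: 0.3
```

Request:
arm_command --rows '[[[0.016,0,0],0],[[0.014,0,0],0],[[0.012,0,0],0],[[0.01,0,0],0],[[0.008,0,0],0]]'

```text
t: 20.9
eef_pos: [475.8, 27.4, 78.1]
tcp_rot: [-3.142, -0.0, 1.846]
ft_force: [0.3, 0.1, 0.8]
opening: 0.005
grip_force: 0.1
```

Request:
arm_command --rows '[[[0.006,0,0],0],[[0.006,0,0],0],[[0.006,0,0],0],[[0.006,0,0],0],[[0.006,0,0],0]]'

```text
t: 21.4
eef_pos: [473.8, 34.5, 78.1]
tcp_rot: [3.142, -0.0, 1.846]
ft_force: [-0.4, -0.3, 0.1]
opening: 0.004
grip_force: 0.1
```

```bash
python3 -c "
from h import *
from cell import state,viewer,models
s=state();print(s['t'],go(55,0,77,s),s['ft_force'],s['grip_force'])
viewer.read_camera('side')
print([(l,tr(np.array(r['position'])).round(1),round(r['confidence'],2)) for l in('board','board_rear','bowl') for r in models.mark_of('side',l)])"
```

```text
21.4 (array([50.7,  1.7]), np.float64(78.1), 'left mm tool xyz', array([4.3, 1.7, 1.1]), 'turn', np.float64(0.0023)) [-0.38099362 -0.25053398  0.06504838] 0.13992120511829853
[('board', array([148.1,  -3.8]), 0.59), ('board_rear', array([60.5,  1.9]), 0.84), ('board_rear', array([-231.8, -199.3]), 0.66), ('board_rear', array([51.8,  1.5]), 0.22), ('bowl', array([-221.2,  215.3]), 0.82), ('bowl', array([ 218.5, -212.9]), 0.58), ('bowl', array([148.9,   4.3]), 0.57)]
```

Now 1 mm at a time until the stop shows up in the force reading.

Request:
arm_command --rows '[[[0.004,0,0],0],[[0.004,0,0],0],[[0.004,0,0],0],[[0,0,0],0],[[0,0,0],0]]'

```text
t: 22.1
eef_pos: [474.4, 36.6, 78.3]
tcp_rot: [3.139, 0.002, 1.846]
ft_force: [4.9, -6.9, -2.3]
opening: 0.006
grip_force: 3.9
```

Request:
arm_command --rows '[[[0.004,0,0],0],[[0,0,0],0],[[0,0,0],0],[[0,0,0],0],[[0,0,0],0]]'

```text
t: 22.6
eef_pos: [474.8, 37.0, 78.5]
tcp_rot: [3.138, 0.003, 1.847]
ft_force: [6.6, -13.2, -3.1]
opening: 0.004
grip_force: 7.0
```

Request:
arm_command --rows '[[[0.004,0,0],0],[[0,0,0],0],[[0,0,0],0],[[0,0,0],0],[[0,0,0],0]]'

```text
t: 23.1
eef_pos: [474.8, 37.2, 78.6]
tcp_rot: [3.138, 0.004, 1.847]
ft_force: [7.4, -21.4, -2.8]
opening: 0.003
grip_force: 11.5
```

The board is against the buffers: pushing 3–5 mm further moved the tool about 1 mm and the force rose to 21 N. Backing off gently.

Request:
arm_command --rows '[[[-0.004,0,0],0],[[-0.004,0,0],0],[[-0.004,0,0],0],[[-0.004,0,0],0],[[-0.008,0,0],0]]'

```text
t: 23.6
eef_pos: [473.9, 33.5, 78.1]
tcp_rot: [-3.141, -0.0, 1.847]
ft_force: [-0.7, 0.5, -1.0]
opening: 0.007
grip_force: 0.0
```

Request:
arm_command --rows '[[[-0.02,0,0],0],[[-0.04,0,0],0],[[-0.08,0,0],0],[[-0.08,0,0],0],[[0,0,-0.1],0]]'

```text
t: 24.1
eef_pos: [488.9, -21.7, 101.5]
tcp_rot: [-3.138, -0.002, 1.844]
ft_force: [-0.5, -0.3, -0.5]
opening: 0.003
grip_force: 0.0
```

Request:
arm_command --rows '[[[-0.1,0,-0.12],0],[[-0.1,0,-0.16],0],[[-0.1,0,-0.16],0],[[0,0,0],0],[[0,0,0],0]]'

```text
t: 24.6
eef_pos: [509.4, -92.5, 213.3]
tcp_rot: [3.141, 0.0, 1.845]
ft_force: [0.0, 0.5, -0.1]
opening: 0.003
grip_force: 0.0
```

```bash
python3 -c "
from h import *
from cell import state,viewer,models
import cv2
s=state();print(s['t'],go(55,0,77,s),s['ft_force'],s['qvel'])
for c in('top','side'):
  im,d=viewer.read_camera(c);cv2.imwrite(f'pics/{c}9.png',im[:,:,::-1])
  print([(l,tr(np.array(r['position'])).round(1),round(r['position'][2]),round(r['confidence'],2)) for l in('board','board_rear','bowl','jar','tile') for r in models.mark_of(c,l)])
  k=viewer.get_calibration(c);K=k['camera_matrix'];T=np.linalg.inv(k['world_to_cam']);v,u=np.mgrid[:384,:512]
  pc=np.stack([(u-K[0,2])/K[0,0]*d,-(v-K[1,2])/K[1,1]*d,-d,np.ones_like(d)],-1)@T.T
  t=tr(pc);zz=pc[...,2];x,y=t[...,0],t[...,1]
  m=(d>0)&(abs(y)<70)&(x>20)&(x<236)&(zz>84)&(zz<93);print(c,'board x',np.percentile(x[m],[.5,2,98,99.5]).round(1))
  m=(d>0)&(abs(y)<70)&(x>50)&(x<300)&(zz>125)&(zz<150);print(' bowl x',x[m].min(),x[m].max())
im=cv2.imread('pics/side9.png');cv2.imwrite('pics/s9.png',cv2.resize(im[120:340,120:400],None,fx=2.5,fy=2.5))"
```

```text
24.6 (array([-81.2,   1.1]), np.float64(213.3), 'left mm tool xyz', array([136.2,   1.1, 136.3]), 'turn', np.float64(0.0019)) [ 0.0428977   0.50091075 -0.09741135] [ 2.26466315e-02  2.41255395e-02  3.68031687e-02 -8.02481508e-05
 -8.64168335e-03  6.40336242e-03]
[('board_rear', array([61.7, -0.5]), 81, 0.97), ('bowl', array([148.7,   2.1]), 82, 0.93), ('bowl', array([-220.3,  219.7]), 2, 0.92), ('bowl', array([ 221.3, -212.3]), 0, 0.58), ('bowl', array([-2.8, -0.8]), 2, 0.53), ('jar', array([ -99.8, -250.7]), 2, 0.89), ('tile', array([98.5,  0.4]), 72, 0.41)]
top board x [ 63.7  65.3 231.7 233.9]
 bowl x 92.27863115725816 201.11127109961984
[('board', array([148.5,  -3.9]), 70, 0.95), ('board_rear', array([62.7, -1.1]), 80, 0.74), ('board_rear', array([100.5,  -3.8]), 71, 0.47), ('bowl', array([-219.9,  216.7]), 1, 0.88), ('bowl', array([152.8,   4.4]), 90, 0.75), ('bowl', array([ 220. , -210.1]), -4, 0.6)]
side board x [ 61.5  63.  226.9 231. ]
 bowl x 91.01650076250351 200.9671287234992
```

View pics/s9.png

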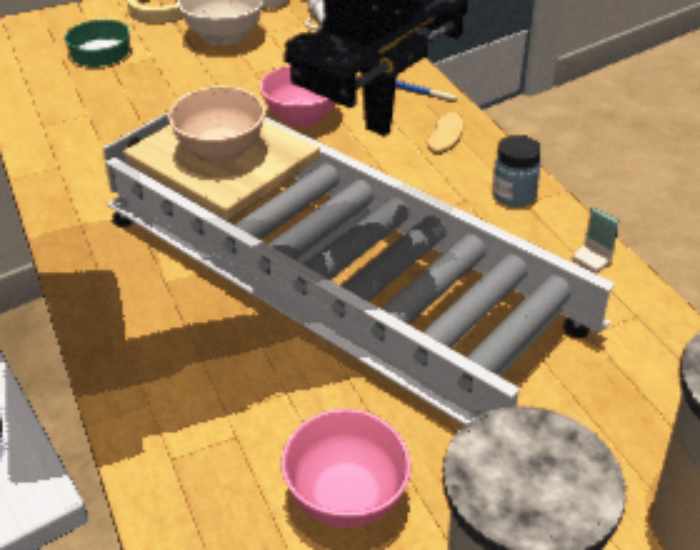

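The board sits against the stop at (150,140) with the bowl centred on it at (217,125). By depth its edges span roughly x = 64 to 234 mm, and the arm is clear.

```bash
python3 -c "
from cell import env
print(env.job_done())"
```

```text
the job is handed in; nothing more can be done
None
```

I stroked all six bare rollers in order towards the stop, then pushed the board against the buffers with the bowl still upright in its middle, and handed the job in at about 25 s; no verdict came back, and the roller turns were judged from touch force, not measured.

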